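# Unpin, unlatch and hold open the gear cage gate

### The job

Someone has locked the gate of the gear cage by dropping a screwdriver through its hasp. Pull the screwdriver out and stand it blade down in the open tin, then squeeze the gate's two catches, first the one nearer the hinge and then the one nearer the round handle post, and swing the gate by its handle post past the detent to about a right angle. Finish while still holding the gate wide open by its post, because it springs back if let go; leave the other things on the bench and the tin standing where they are.

Things in the scene. Friction and masses are not known exactly. Their poses are not given: they have to be found in the camera images.
- cage: Fixed open-topped steel cage, 210 mm deep, 270 wide, about 145 high, two gears inside. Origin on the bench under the middle of its front, the gate line; x points into the cage (away from the robot at yaw 0), y along the shut gate towards the hinge, z up. The gate fills the front (robot's side); its vertical hinge line is at x 0, y +100 mm.
- gate (a joint): Gate angle, rad: 0 shut (gate along the cage's -y from the hinge), growing to 1.8 at most as the free end swings out to the cage's -x (clockwise from above); 1.57 is square to the front. The gate is 16 mm thick, 205 mm long, its top rail 150 mm above the bench. It cannot open while the screwdriver is in the hasp or either catch is not squeezed.
- gate_hinge (a point): Point on the gate's vertical hinge line, 150 mm above the bench. A hinge spring shuts the gate with 0.25 Nm at 0 to 0.65 Nm at 1.6 rad. A ball detent by the hinge adds up to about 1.1 Nm between 0.2 and 0.8 rad, most at 0.3 (about 8 N at the post in all); past it a released gate rests at about 0.75 rad.
- post_grip (a point): Middle of the handle post: an upright round post 20 mm in diameter on the gate's top rail, from 150 to 212 mm above the bench, 180 mm from the hinge line. This point is on its axis, 186 mm above the bench, and moves with the gate.
- post: The handle post itself: origin on its axis at its foot, 150 mm above the bench. It is a sleeve that turns freely about its own axis.
- catch1 (a joint): How far the first catch (nearer the hinge, 60 mm from it) is squeezed, m: 0 latched, 0.012 fully squeezed. Its bolt clears the keeper beyond about 0.009. It takes about 5 N, and stays squeezed when let go.
- catch2 (a joint): The same for the second catch (120 mm from the hinge, between the first catch and the handle post).
- catch1_tab (a point): Middle of the first catch's moving tab: upright plate 6 mm thick, 24 wide along the gate, 152 to 195 mm above the bench, on the robot's side of the rail; this point is 175 mm up. Behind it (cage's +x, gate shut) stands a fixed lug of that size, centre 36 mm away. Squeezing tab and lug moves the tab 12 mm to the lug: 42 mm over both before, 30 mm after.
- catch2_tab (a point): The same point on the second catch's moving tab.
- lug1: Fixed rear lug of the first catch: upright plate 6 mm thick, 24 mm wide, 45 mm high, gives 1 mm at most; origin at the middle of its foot, 150 mm above the bench.
- lug2: Fixed rear lug of the second catch, the same.
- screwdriver: Screwdriver standing blade down through the hasp's two eyes (12 mm square), beyond the gate's free end, 235 mm from the hinge. Shaft 6 mm thick, 80 long, black handle 28 mm thick, 88 long, resting on the upper eye 150 mm above the bench; about 90 g. Origin at the blade tip (70 mm above the bench at the start), z from tip to handle.
- screwdriver_handle (a point): Point on the screwdriver's axis in its handle, 130 mm above the tip.
- tin: Open round metal tin, 100 mm high, 88 mm across the mouth, walls 4 mm, empty, 0.5 kg. Origin at the centre of its underside. Stands on the right side of the bench (-y); it may swap places with the closed tub.
- tub: Bystander: closed round steel can 84 mm in diameter, 85 mm high. Origin under its centre.
- bottle: Bystander: black bottle 62 mm in diameter, 160 mm high, at the left. Origin under its centre.
- loose_gear: Bystander: dark gear 80 mm in diameter, about 29 mm high, lying flat at the left. Origin under its centre.
Things that resemble listed ones, but are neither listed nor needed, are in the scene too. What is shaped like the screwdriver but orange is not meant.

How it is judged:
By the outcome, as a careful person would: the job done as asked, in the order asked, and still so for the second after the job is handed in, while the arm keeps its last pose, push and grip.
It also fails if it takes over 67 s, if anything falls off the work surface, if the arm or the gripper's body presses on something with over 40 N, if the wrist force passes 120 N, or if a joint passes its speed limit or range.

### The arm

A 7-joint arm with a two-finger parallel gripper is mounted at the origin on the work surface. World frame = base frame: x ahead of the robot, y to its left, z up, the work surface at z = 0. Lengths are in m, angles in rad, forces in N, time in s.
With the tool pointing down it reaches from about 0.4 to 0.85 m from the base axis. Payload 10.4 kg.
Tool frame: the origin (TCP) lies midway between the tips of the shut fingers; the grasp point (between the pads) lies manip.pinch_z behind it (manip.pinch_z is the distance from the TCP to the grasp point, in m); z points along the fingers, y is the direction in which the jaws open and shut (so a half turn about z gives the same grasp; the last joint's range is limited). The gripper opens to 85 mm and grips with 20 to 120 N. Pads are 22 mm wide; open, the fingers measure 114 mm over their backs; the gripper's body (76 mm by 85 mm) begins 54 mm behind the grasp point. The pads swing forward as they close: fully open they stand 13 mm farther back than shut.
Start: joints at [-1.162, 0.332, -0.065, 1.46, 0.022, 1.35, -0.088], TCP at [0.262, 0.568, 0.231] pointing down, gripper open.
Joint ranges: [-2.6, 2.6], [-0.5, 2.12], [-1.47, 1.34], [0.16, 2.42], [-1.27, 4.41], [0.06, 2.06], [-2.6, 2.6]. Speed limits (rad/s): [2.22, 2.22, 2.79, 2.79, 3.14, 3.14, 3.14].

### API

Orientations are given as a unit quaternion [x, y, z, w].
In Python, from workcell import manip gives the robot as it stands.
- The arm moves only by the shell command python3 -m handwheel 'ROWS' [FORCE]. ROWS is JSON, a list that holds one entry, the list of rows, each a list of 7 numbers: the shift along the tool's x, y, z in m, then the turn, a rotation vector about the tool's x, y, z in rad, then the finger opening in m, from 0 to 0.0854. In form: [[[tx, ty, tz, ax, ay, az, claw], ...]]. A call has 1 to 8 rows; each row is the pose to reach, as a shift and turn from the pose commanded when the call began, along the tool's axes at that moment; what a row does not reach only later rows make up. A row lasts 1/8 s, in which the tool goes at most 62.5 mm and 10.7 degrees, less where a joint would pass 70% of its speed; a pose out of reach is approached as far as the arm can. A call with a gripper value outside its range is refused whole. The fingers move at their own pace and stop on an object; FORCE is the grip in N (left out, the last holds). Time passes only in rows, so rows that repeat a pose let the fingers close. It gives the time, the measured TCP pose, the force and the opening at its end, in the units of the state.
- manip.get_obs(): the state, without advancing time (a new reading comes with each control period).
- manip.camera(name): name is "scene" or "top" or "wrist"; returns the picture (384x512x3 uint8, blue, green, red); there is no depth.
- manip.calibration(name): a dict with "fx", "fy", "cx", "cy" (pixels), "view" (4x4, takes a point from world to camera coordinates); the wrist camera has in their place "tool_from_camera" (4x4, takes a point from camera to tool coordinates, whose origin is the TCP and whose axes are the flange's). Camera axes: x right, y up, looking along -z (the intrinsics and any distortion apply to the point x, -y, -z); pixel columns grow to the right and rows downward; lengths in m; the calibration is good to about 2 mm. A picture is of the moment at which its call begins: read the wrist's pose just before it. calibration takes no time and is no camera call.
- manip.hand_in(): hands the job in, once; it reports no verdict.
The state is a dict: "clock": time; "joint_pos": joint angles; "joint_velocities": joint speeds; "tau": joint torques, N m; "position": TCP position; "ee_rot": TCP orientation; "ft_force": force on the tool from outside, world axes, zero at the start; "torque": the same for the moment, N m; "grip_width": opening from 0.0 (shut) to 1.0 (fully open).
Only numpy, scipy, OpenCV 4.12 (cv2) and the standard library are available. Lean on these libraries where they do the work, as an engineer would, in place of code of your own. Each camera call takes 0.05 s, during which the arm holds its last target.

## Working session

There is one attempt and no reset: what is moved stays moved. The work goes in short steps, Python scripts to look and compute and a shell command to move; the robot and the scene stay as the last step left them, time stands still between calls to the robot, and variables do not carry over. Pictures are saved under pics/ and viewed, and the job is handed in when it is done.

```bash
ls; mkdir -p pics; python3 - <<'E'
from workcell import manip
import cv2
o=manip.get_obs();print(o);print(manip.pinch_z)
for n in ["scene","top","wrist"]:
    print(n,manip.calibration(n))
    cv2.imwrite(f"pics/{n}0.png",manip.camera(n))
E
```

```text
pics
{'clock': 0.0, 'joint_pos': array([-1.16162889,  0.33289163, -0.06467259,  1.46096027,  0.02157469,
        1.34989799, -0.08849254]), 'joint_velocities': array([-0.00098367, -0.00031826, -0.00161176,  0.00101365, -0.00044731,
        0.00143477, -0.00170593]), 'tau': array([-2.07289268e-04, -6.25451303e+01,  4.87621897e-02, -3.91600013e+01,
        1.61137880e-02,  9.92088433e-03,  4.44025488e-06]), 'position': array([0.26139967, 0.56728711, 0.23049447]), 'ee_rot': array([ 2.14211947e-01,  9.76786930e-01, -7.19698470e-04, -1.30967066e-04]), 'ft_force': array([-0.39068796,  0.16254796,  0.05866415]), 'torque': array([ 0.03292962, -0.03425682,  0.02505757]), 'grip_width': 1.0045123946995587}
0.0187
scene {'fx': 459.09467418679264, 'fy': 459.09467418679264, 'cx': 252.15017351113514, 'cy': 198.18241217283767, 'view': array([[-0.4978163 ,  0.86698442, -0.02273658,  0.25123966],
       [-0.47086148, -0.24816374,  0.84658386,  0.14210375],
       [ 0.72833262,  0.43214902,  0.53176952, -1.81992135],
       [ 0.        ,  0.        ,  0.        ,  1.        ]])}
top {'fx': 487.30449310422233, 'fy': 487.30449310422233, 'cx': 258.2060085886465, 'cy': 193.95554548882617, 'view': array([[ 0.0180068 , -0.99968767,  0.01732978, -0.00448059],
       [ 0.98086718,  0.02102285,  0.19353972, -0.55231841],
       [-0.19384359,  0.01351319,  0.98093937, -1.37941877],
       [ 0.        ,  0.        ,  0.        ,  1.        ]])}
wrist {'fx': 319.03435618642493, 'fy': 319.03435618642493, 'cx': 257.7659838440966, 'cy': 196.75278252354613, 'tool_from_camera': array([[-7.70662518e-04,  9.63237886e-01,  2.68648806e-01,
         6.86745150e-02],
       [ 9.99999355e-01,  5.18198849e-04,  1.01066244e-03,
        -9.27336829e-06],
       [ 8.34294849e-04,  2.68649412e-01, -9.63237664e-01,
        -1.43707003e-01],
       [ 0.00000000e+00,  0.00000000e+00,  0.00000000e+00,
         1.00000000e+00]])}
```

View pics/scene0.png

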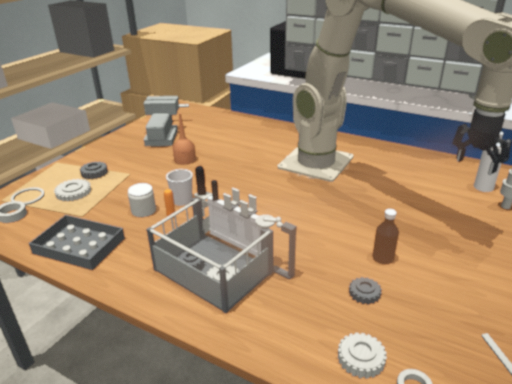

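View pics/top0.png

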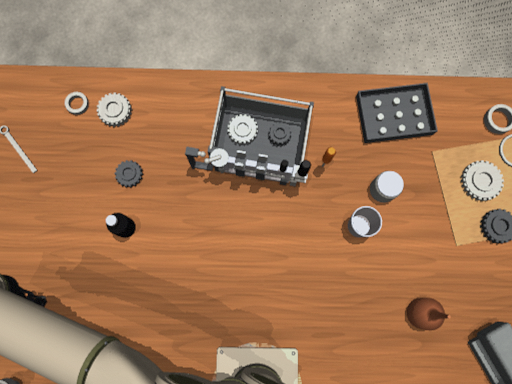

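View pics/wrist0.png

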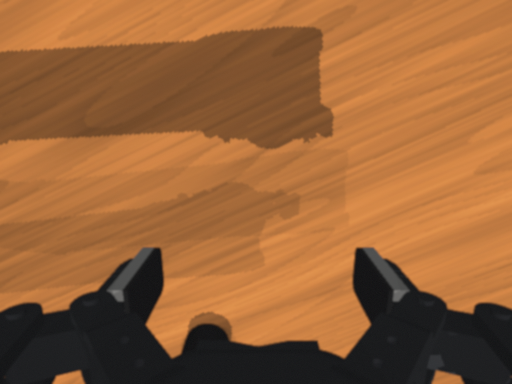

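```bash
python3 - <<'E'
import cv2
a=cv2.imread("pics/top0.png")[80:195,175:345]
cv2.imwrite("pics/t1.png",cv2.resize(a,None,fx=4.7,fy=4.7,interpolation=cv2.INTER_CUBIC))
a=cv2.imread("pics/scene0.png")[155:310,125:305]
cv2.imwrite("pics/s1.png",cv2.resize(a,None,fx=3.8,fy=3.8,interpolation=cv2.INTER_CUBIC))
E
```

```text
(no output)
```

View pics/t1.png

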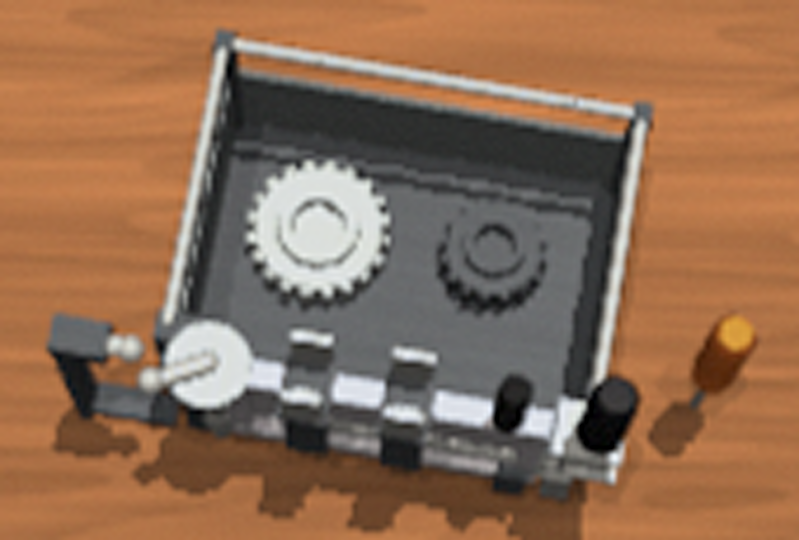

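View pics/s1.png

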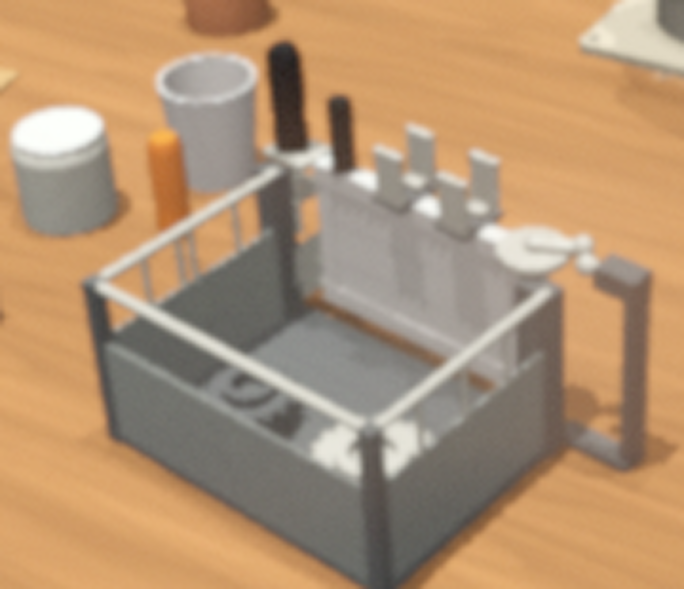

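```bash
cat > h.py <<'E'
import numpy as np, cv2
from workcell import manip
from scipy.spatial.transform import Rotation as R
def ray(name,u,v,pose=None):
    c=manip.calibration(name)
    d=np.array([(u-c["cx"])/c["fx"],-(v-c["cy"])/c["fy"],-1.])
    if name=="wrist":
        T=np.eye(4);T[:3,:3]=R.from_quat(pose[1]).as_matrix();T[:3,3]=pose[0]
        T=T@c["tool_from_camera"]
    else: T=np.linalg.inv(c["view"])
    return T[:3,3],T[:3,:3]@d
def onz(name,u,v,z,pose=None):
    o,d=ray(name,u,v,pose);return o+d*(z-o[2])/d[2]
def tri(a,b):
    (o1,d1),(o2,d2)=a,b
    s=np.linalg.lstsq(np.c_[d1,-d2],o2-o1,rcond=None)[0]
    p,q=o1+s[0]*d1,o2+s[1]*d2
    return (p+q)/2,np.linalg.norm(p-q)
def proj(name,P,pose=None):
    c=manip.calibration(name);P=np.append(P,1.)
    if name=="wrist":
        T=np.eye(4);T[:3,:3]=R.from_quat(pose[1]).as_matrix();T[:3,3]=pose[0]
        p=np.linalg.inv(T@c["tool_from_camera"])@P
    else: p=c["view"]@P
    return c["cx"]+c["fx"]*p[0]/-p[2],c["cy"]-c["fy"]*p[1]/-p[2]
E
python3 - <<'E'
from h import *
np.set_printoptions(precision=4,suppress=True)
t=lambda x,y:(175+x/4.7,80+y/4.7)
s=lambda x,y:(125+x/3.8,155+y/3.8)
P={'sd':((615,393),(284,47),.238),'post':((517,382),(340,101),.212),'tab1':((301,397),(484,154),.195),'lug1':((312,339),(455,178),.195),'tab2':((404,413),(419,128),.195),'lug2':((415,354),(388,152),.195),'disc':((208,363),None,.17)}
for k,(a,b,z) in P.items():
    print(k,onz('top',*t(*a),z), None if b is None else (onz('scene',*s(*b),z),tri(ray('top',*t(*a)),ray('scene',*s(*b)))))
# tin
for n,u,v,z in [('tinrim',366,221,.1),('tub',389,185,.085),('bottle',0,0,.16)]:
    print(n,onz('top',u,v,z))
E
```

```text
sd [ 0.5988 -0.1132  0.238 ] (array([ 0.6018, -0.1095,  0.238 ]), (array([ 0.5989, -0.1127,  0.236 ]), np.float64(0.0015374478995212307)))
post [ 0.6108 -0.0608  0.212 ] (array([ 0.6128, -0.0539,  0.212 ]), (array([ 0.6101, -0.0588,  0.2097]), np.float64(0.004895508804096947)))
tab1 [0.6038 0.0611 0.195 ] (array([0.6039, 0.0628, 0.195 ]), (array([0.6035, 0.0617, 0.1945]), np.float64(0.001435341054348323)))
lug1 [0.6382 0.0557 0.195 ] (array([0.6411, 0.0607, 0.195 ]), (array([0.6381, 0.0571, 0.1924]), np.float64(0.003037048788309087)))
tab2 [0.5957 0.0023 0.195 ] (array([0.5948, 0.0025, 0.195 ]), (array([0.5954, 0.0025, 0.1954]), np.float64(0.0006009608346490518)))
lug2 [ 0.6306 -0.0034  0.195 ] (array([0.6338, 0.0003, 0.195 ]), (array([ 0.6308, -0.0027,  0.1926]), np.float64(0.0017315879210013947)))
disc [0.6295 0.1164 0.17  ] None
tinrim [ 0.4719 -0.2989  0.1   ]
tub [ 0.5808 -0.3721  0.085 ]
bottle [1.0927 0.7727 0.16  ]
```

```bash
python3 -m handwheel '[[[0,0,-0.06,0,0,0,0.085],[0,0,-0.12,0,0,0,0.085],[-0.05,-0.04,-0.17,0,0,0.18,0.085],[-0.1,-0.08,-0.17,0,0,0.36,0.085],[-0.15,-0.118,-0.17,0,0,0.54,0.085],[-0.2,-0.158,-0.17,0,0,0.72,0.085],[-0.25,-0.198,-0.17,0,0,0.9,0.085],[-0.3,-0.237,-0.17,0,0,1.08,0.085]]]'
```

```text
clock: 1.15
position: [0.4256, 0.2437, 0.4013]
ee_rot: [0.688, 0.726, 0.0, -0.0]
ft_force: [2.2, 0.5, -0.2]
grip_width: 1.001
```

```bash
python3 -m handwheel '[[[-0.05,0.022,0,0,0,0.1,0.085],[-0.1,0.044,0,0,0,0.207,0.085],[-0.15,0.066,0,0,0,0.207,0.085],[-0.2,0.088,0,0,0,0.207,0.085],[-0.25,0.11,0,0,0,0.207,0.085],[-0.3,0.132,0,0,0,0.207,0.085],[-0.353,0.155,0,0,0,0.207,0.085],[-0.353,0.155,0,0,0,0.207,0.085]]]'
cat > shot.py <<'E'
import sys
from h import *
o=manip.get_obs();n=sys.argv[1];w=sys.argv[2]
im=manip.camera(w);cv2.imwrite(f"pics/{n}.png",im)
np.savez(f"pics/{n}.npz",p=o['position'],q=o['ee_rot'])
print(o['clock'],o['position'],o['ee_rot'],o['ft_force'])
E
python3 shot.py w1 wrist; python3 -c "
import cv2
a=cv2.imread('pics/w1.png');cv2.imwrite('pics/w1b.png',cv2.resize(a,None,fx=1.55,fy=1.55,interpolation=cv2.INTER_CUBIC))"
```

```text
clock: 2.15
position: [0.6008, -0.1024, 0.3999]
ee_rot: [0.76, 0.65, -0.002, 0.0]
ft_force: [-0.8, 1.0, 0.6]
grip_width: 0.996
2.15 [ 0.60079866 -0.10238592  0.39988421] [ 7.59751038e-01  6.50211521e-01 -1.80514687e-03  2.81305544e-04] [-0.77307983  0.96993348  0.58336568]
```

View pics/w1b.png

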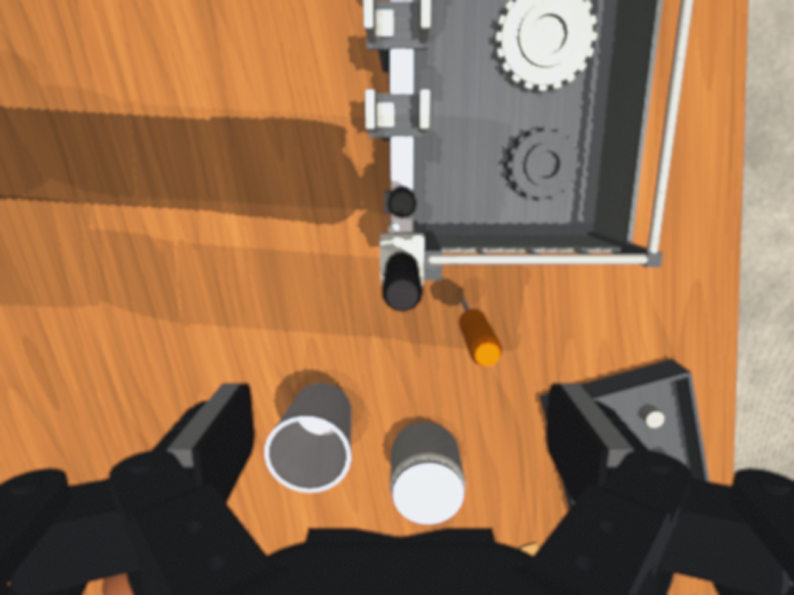

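```bash
python3 - <<'E'
from h import *
np.set_printoptions(precision=4,suppress=True)
z=np.load('pics/w1.npz');pose=(z['p'],z['q'])
M=R.from_quat(pose[1]).as_matrix()
g=cv2.imread('pics/w1.png')
for k,u,v,h in [('sd',403,294,.238),('post',402,200,.212),('tab2',371,110,.195),('lug2',425,108,.195),('tab1',369,17,.195),('lug1',426,13,.195),('tin',308,454,.1),('tub',428,492,.085)]:
    P=onz('wrist',u/1.55-.2,v/1.55-.2,h,pose); print(k,P,'tool',M.T@(P-pose[0]))
print(np.degrees(np.arctan2(M[1,1],M[0,1])))
cv2.imwrite('pics/c1.png',cv2.resize(g[100:260,200:340],None,fx=3.7,fy=3.7,interpolation=cv2.INTER_CUBIC))
E
```

```text
sd [ 0.6001 -0.1128  0.238 ] tool [-0.0099  0.0012  0.1619]
post [ 0.6083 -0.0563  0.212 ] tool [0.0472 0.0006 0.1877]
tab2 [0.5969 0.0031 0.195 ] tool [ 0.1043 -0.0198  0.2046]
lug2 [ 0.6322 -0.0012  0.195 ] tool [0.1055 0.0158 0.2045]
tab1 [0.605  0.0571 0.195 ] tool [ 0.1589 -0.0201  0.2044]
lug1 [0.6407 0.0538 0.195 ] tool [0.1611 0.0157 0.2044]
tin [ 0.4734 -0.2998  0.1   ] tool [-0.2138 -0.0948  0.3007]
tub [ 0.5872 -0.3743  0.085 ] tool [-0.2698  0.0292  0.3157]
-8.884904170114426
```

View pics/c1.png

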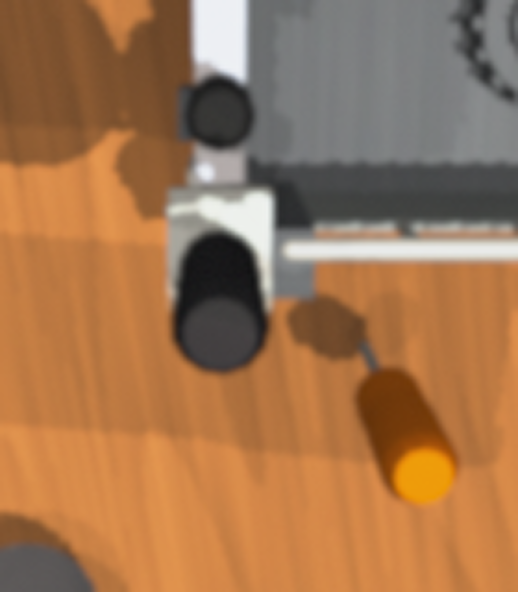

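```bash
python3 -m handwheel '[[[-0.01,0.001,0.05,0,0,0,0.085],[-0.01,0.001,0.1,0,0,0,0.085],[-0.01,0.001,0.14,0,0,0,0.085],[-0.01,0.001,0.18,0,0,0,0.085],[-0.01,0.001,0.217,0,0,0,0.085],[-0.01,0.001,0.217,0,0,0,0.085],[-0.01,0.001,0.217,0,0,0,0.02],[-0.01,0.001,0.217,0,0,0,0.02]]]' 40
python3 -m handwheel '[[[0,0,0,0,0,0,0.015],[0,0,0,0,0,0,0.015],[0,0,0,0,0,0,0.015],[0,0,0,0,0,0,0.015]]]' 40
python3 shot.py w2 wrist
```

```text
clock: 3.2
position: [0.6011, -0.1074, 0.1862]
ee_rot: [0.757, 0.653, 0.001, 0.001]
ft_force: [0.3, 0.1, -0.3]
grip_width: 0.599
clock: 3.7
position: [0.6008, -0.1076, 0.1853]
ee_rot: [0.757, 0.653, 0.001, 0.001]
ft_force: [0.2, 0.6, 6.2]
grip_width: 0.319
3.7 [ 0.60084517 -0.10757311  0.18532799] [7.57441454e-01 6.52902430e-01 7.43767604e-04 5.55449492e-04] [0.20889132 0.58271197 6.18171185]
```

View pics/w2.png

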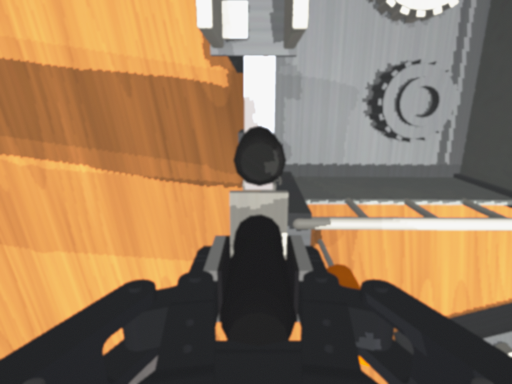

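```bash
python3 -m handwheel '[[[0,0,-0.02,0,0,0,0.015],[0,0,-0.045,0,0,0,0.015],[0,0,-0.075,0,0,0,0.015],[0,0,-0.11,0,0,0,0.015],[0,0,-0.15,0,0,0,0.015],[0,0,-0.17,0,0,0,0.015],[0,0,-0.17,0,0,0,0.015],[0,0,-0.17,0,0,0,0.015]]]' 60
python3 shot.py s2 scene; python3 shot.py t2 top
python3 -c "
import cv2
a=cv2.imread('pics/s2.png')[60:310,100:320];b=cv2.imread('pics/t2.png')[80:260,170:420]
cv2.imwrite('pics/s2b.png',cv2.resize(a,None,fx=2.4,fy=2.4));cv2.imwrite('pics/t2b.png',cv2.resize(b,None,fx=3,fy=3))"
```

```text
clock: 4.75
position: [0.5998, -0.1074, 0.3529]
ee_rot: [0.757, 0.653, -0.001, -0.001]
ft_force: [0.2, -0.4, -1.1]
grip_width: 0.307
4.75 [ 0.59984181 -0.10739826  0.35290194] [ 7.57460421e-01  6.52880485e-01 -5.85171822e-04 -6.63433978e-04] [ 0.24387449 -0.44014567 -1.13244822]
4.8 [ 0.59978023 -0.10732144  0.35275589] [ 7.57445501e-01  6.52897496e-01 -7.27539219e-04 -8.02911561e-04] [-0.08495285 -0.01383519 -0.88424927]
```

View pics/s2b.png

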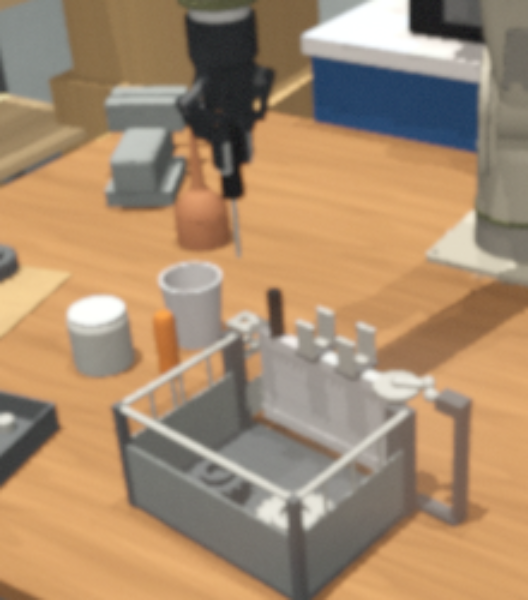

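View pics/t2b.png

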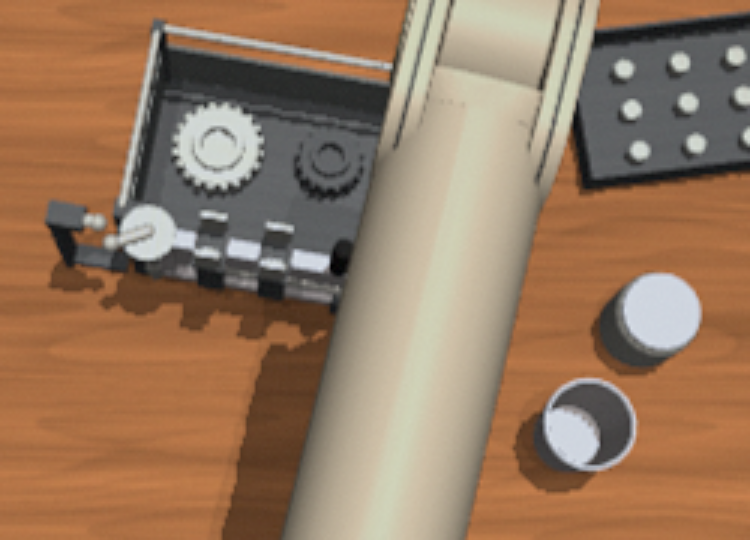

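```bash
python3 -m handwheel '[[[-0.03,-0.015,0,0,0,0,0.015],[-0.07,-0.035,0,0,0,0,0.015],[-0.12,-0.057,0,0,0,0,0.015],[-0.16,-0.077,0,0,0,0,0.015],[-0.19,-0.091,0,0,0,0,0.015],[-0.203,-0.097,0,0,0,0,0.015],[-0.203,-0.097,0,0,0,0,0.015],[-0.203,-0.097,0,0,0,0,0.015]]]' 60
python3 - <<'E'
from h import *
print(onz('scene',199.2,166.3,.238))
E
python3 shot.py t3 top;python3 shot.py s3 scene
python3 -c "
import cv2
a=cv2.imread('pics/s3.png')[60:240,110:270];b=cv2.imread('pics/t3.png')[150:300,310:460]
cv2.imwrite('pics/s3b.png',cv2.resize(a,None,fx=3.3,fy=3.3));cv2.imwrite('pics/t3b.png',cv2.resize(b,None,fx=3.5,fy=3.5))"
```

```text
clock: 5.85
position: [0.4755, -0.2924, 0.3539]
ee_rot: [0.757, 0.654, 0.0, -0.0]
ft_force: [0.5, 0.3, -1.0]
grip_width: 0.313
[ 0.5972148  -0.11462236  0.238     ]
5.85 [ 0.47546256 -0.29236668  0.35385854] [ 7.56661088e-01  6.53807219e-01  1.91544635e-05 -3.43766419e-04] [ 0.53802412  0.29334604 -1.04576207]
5.9 [ 0.47545097 -0.29240134  0.3539115 ] [ 7.56618020e-01  6.53857077e-01  2.45317649e-06 -3.08223831e-04] [ 0.29226176  0.13812284 -1.00829657]
```

View pics/s3b.png

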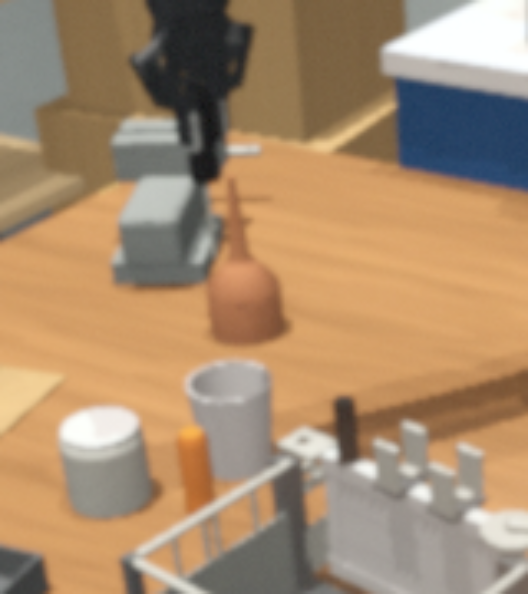

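View pics/t3b.png

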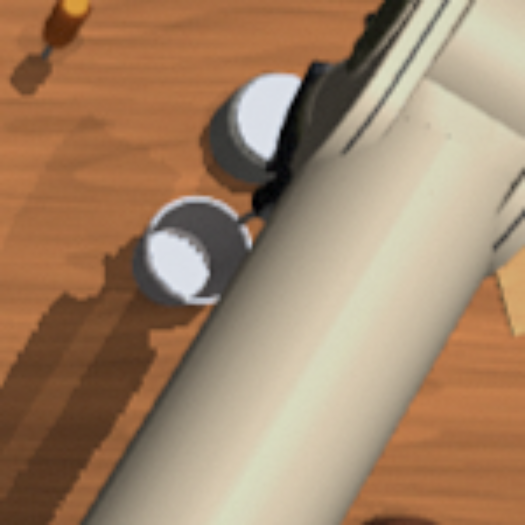

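```bash
python3 - <<'E'
from h import *
print(onz('top',310+240/3.5,150+219/3.5,.239))
print(onz('top',310+201/3.5,150+250/3.5,.1), proj('scene',[.4735,-.298,.238]))
b=cv2.imread('pics/s3.png')[90:190,140:210];cv2.imwrite('pics/s3c.png',cv2.resize(b,None,fx=6,fy=6))
b=cv2.imread('pics/t3.png')[195:235,350:390];cv2.imwrite('pics/t3c.png',cv2.resize(b,None,fx=12,fy=12))
E
```

```text
[ 0.47400047 -0.29839929  0.239     ]
[ 0.47072612 -0.30292651  0.1       ] (np.float64(175.00150875124893), np.float64(137.70924438061593))
```

View pics/s3c.png

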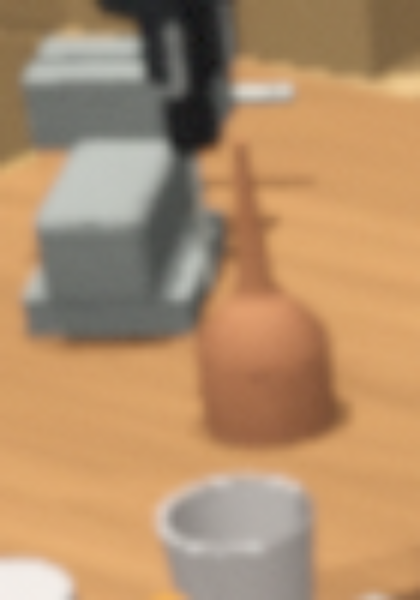

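View pics/t3c.png

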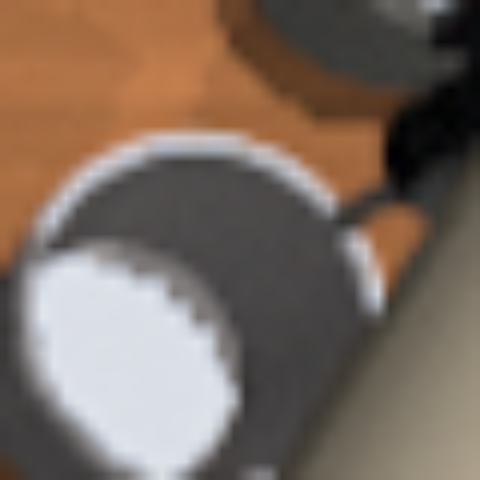

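```bash
python3 -m handwheel '[[[0,0,0.05,0,0,0,0.015],[0,0,0.1,0,0,0,0.015],[0,0,0.14,0,0,0,0.015],[0,0,0.18,0,0,0,0.015],[0,0,0.21,0,0,0,0.015],[0,0,0.22,0,0,0,0.015],[0,0,0.225,0,0,0,0.015],[0,0,0.225,0,0,0,0.015]]]' 60
python3 -m handwheel '[[[0,0,0.004,0,0,0,0.015],[0,0,0.004,0,0,0,0.015]]]' 60
python3 shot.py w4 wrist
```

```text
clock: 6.95
position: [0.4749, -0.2941, 0.13]
ee_rot: [0.757, 0.653, 0.0, 0.0]
ft_force: [0.4, 0.4, -1.1]
grip_width: 0.311
clock: 7.2
position: [0.4744, -0.294, 0.1255]
ee_rot: [0.757, 0.653, 0.0, 0.0]
ft_force: [-0.5, -0.3, -0.5]
grip_width: 0.311
7.2 [ 0.47443206 -0.29396825  0.12546278] [7.57440918e-01 6.52903679e-01 1.85864048e-04 8.40671415e-05] [-0.52747862 -0.25894485 -0.4989505 ]
```

View pics/w4.png

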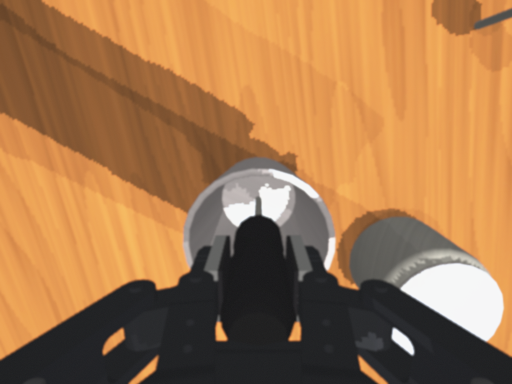

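```bash
python3 -m handwheel '[[[0,0,0.003,0,0,0,0.015],[0,0,0.005,0,0,0,0.015]]]' 60
python3 -m handwheel '[[[0,0,0.002,0,0,0,0.015],[0,0,0.003,0,0,0,0.015]]]' 60
```

```text
clock: 7.5
position: [0.4744, -0.294, 0.1202]
ee_rot: [0.757, 0.653, 0.0, 0.0]
ft_force: [-0.6, 1.1, 11.6]
grip_width: 0.31
clock: 7.75
position: [0.475, -0.295, 0.1197]
ee_rot: [0.758, 0.653, 0.001, 0.001]
ft_force: [-6.5, 3.7, 28.9]
grip_width: 0.309
```

```bash
python3 -m handwheel '[[[0,0,-0.003,0,0,0,0.015],[0,0,-0.003,0,0,0,0.015],[0,0,-0.003,0,0,0,0.035],[0,0,-0.003,0,0,0,0.035],[0,0,-0.003,0,0,0,0.06],[0,0,-0.003,0,0,0,0.085],[0,0,-0.003,0,0,0,0.085],[0,0,-0.003,0,0,0,0.085]]]' 60
python3 shot.py w5 wrist
```

```text
clock: 8.75
position: [0.4743, -0.294, 0.1203]
ee_rot: [0.757, 0.653, 0.0, -0.0]
ft_force: [0.0, 0.3, 0.6]
grip_width: 0.995
8.75 [ 0.47431709 -0.29399954  0.12025873] [ 7.57461727e-01  6.52879569e-01  2.68554630e-05 -1.52409426e-05] [0.04174935 0.34353149 0.64093707]
```

View pics/w5.png

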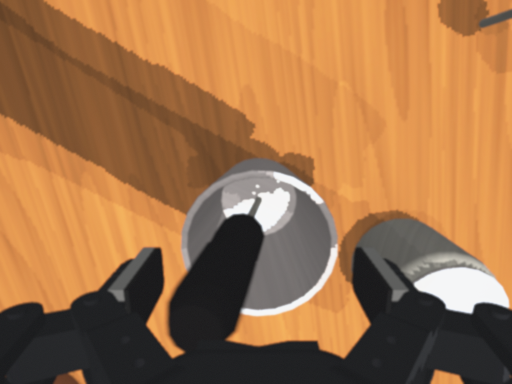

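```bash
python3 -m handwheel '[[[0,0,-0.03,0,0,0,0.085],[0,0,-0.08,0,0,0,0.085],[0,0,-0.14,0,0,0,0.085],[0.02,0.006,-0.2,0,0,0,0.085],[0.07,0.02,-0.24,0,0,0,0.085],[0.12,0.035,-0.24,0,0,0,0.085],[0.18,0.052,-0.24,0,0,0,0.085],[0.24,0.07,-0.24,0,0,0,0.085]]]'
python3 -m handwheel '[[[0.05,0.014,0,0,0,0,0.085],[0.09,0.022,0,0,0,0,0.085],[0.102,0.027,0,0,0,0,0.085],[0.102,0.027,0,0,0,0,0.085],[0.102,0.027,0,0,0,0,0.085]]]'
python3 shot.py w6 wrist;python3 shot.py t6 top;python3 -c "
import cv2
a=cv2.imread('pics/w6.png');cv2.imwrite('pics/w6b.png',cv2.resize(a,None,fx=1.55,fy=1.55,interpolation=cv2.INTER_CUBIC))"
```

```text
clock: 9.8
position: [0.5794, -0.0653, 0.3606]
ee_rot: [0.758, 0.653, 0.0, 0.0]
ft_force: [0.7, -1.0, 0.7]
grip_width: 0.998
clock: 10.42
position: [0.6204, 0.0278, 0.3606]
ee_rot: [0.758, 0.652, 0.0, 0.0]
ft_force: [0.0, -0.7, 0.6]
grip_width: 0.996
10.425 [0.62037281 0.02776227 0.36063513] [7.58276964e-01 6.51932479e-01 1.87786146e-05 2.96583130e-04] [ 0.04294185 -0.73603468  0.63852891]
10.475 [0.62034186 0.02778778 0.36073128] [7.58303330e-01 6.51901816e-01 1.53757939e-04 2.40477537e-04] [ 0.83052307 -0.4061361  -0.02439769]
```

View pics/w6b.png

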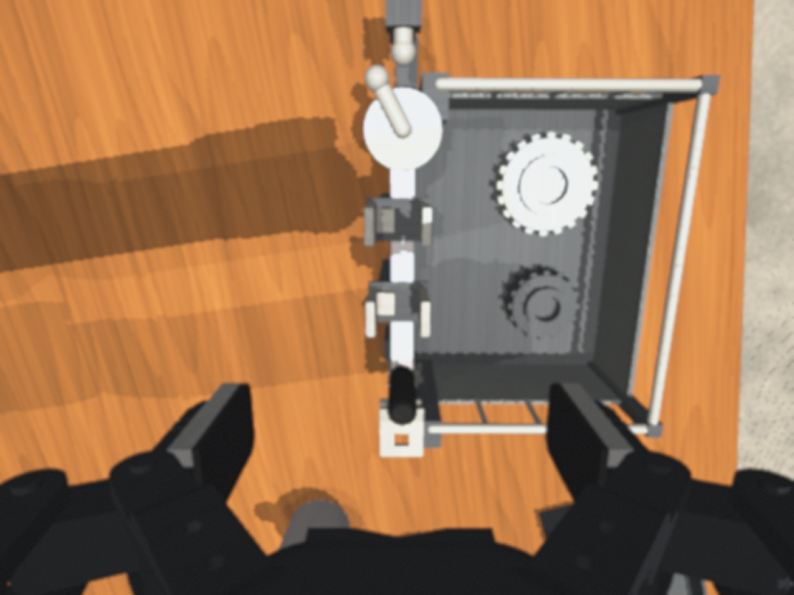

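View pics/t6.png

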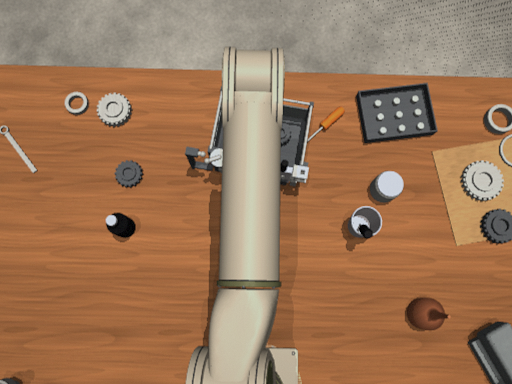

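```bash
python3 shot.py s6 scene; python3 - <<'E'
import cv2,numpy as np
L=[]
for n in ['top0','t2','t3','t6']: L.append(cv2.resize(cv2.imread(f'pics/{n}.png')[90:200,270:360],None,fx=2.2,fy=2.2))
top=np.hstack(L)
L=[cv2.resize(cv2.imread(f'pics/{n}.png')[150:280,120:250],None,fx=1.5,fy=1.5) for n in ['scene0','s2','s3','s6']]
b=np.hstack(L); w=max(top.shape[1],b.shape[1])
p=lambda a:cv2.copyMakeBorder(a,0,0,0,w-a.shape[1],cv2.BORDER_CONSTANT)
cv2.imwrite('pics/cmp.png',np.vstack([p(top),p(b)]))
E
```

```text
10.525 [0.62036392 0.02804413 0.36073889] [7.58218831e-01 6.52000089e-01 2.37050011e-04 1.78715277e-04] [ 0.45886143  0.51044293 -0.71320129]
```

View pics/cmp.png

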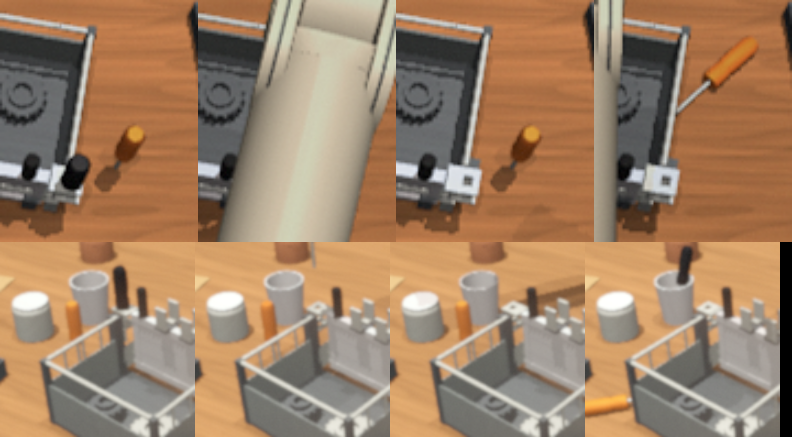

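View pics/s6.png

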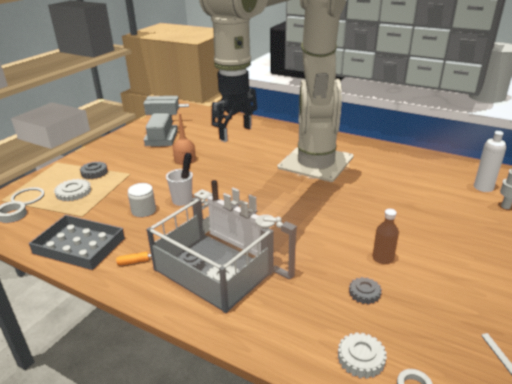

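```bash
python3 - <<'E'
from h import *
L=[cv2.resize(cv2.imread(f'pics/{n}.png')[0:80,400:512],None,fx=3.5,fy=3.5,interpolation=cv2.INTER_CUBIC) for n in ['w4','w5']]
cv2.imwrite('pics/cmp2.png',np.hstack(L))
# foot of orange from w1 and top0
z=np.load('pics/w1.npz');pose=(z['p'],z['q'])
print('foot w1',onz('wrist',459/1.55,300/1.55,.02,pose))
print('top cap w1',[onz('wrist',487/1.55,354/1.55,h,pose) for h in (.1,.15,.17)])
print('cap tri',tri(ray('top',175+737/4.7,80+332/4.7),ray('wrist',487/1.55,354/1.55,pose)))
for n in ['w4','w5']:
    z=np.load(f'pics/{n}.npz');p=(z['p'],z['q'])
    print(proj('wrist',[.62,-.15,0.0],p),proj('wrist',[.62,-.15,0.08],p),p)
E
```

```text
foot w1 [ 0.65198257 -0.18536496  0.02      ]
top cap w1 [array([ 0.66568584, -0.21969851,  0.1       ]), array([ 0.65955527, -0.19879888,  0.15      ]), array([ 0.65710303, -0.19043903,  0.17      ])]
cap tri (array([ 0.65811101, -0.19414541,  0.16092673]), np.float64(0.0002556999680683394))
(np.float64(426.4152276540332), np.float64(-28.45253045020766)) (np.float64(509.4238049664125), np.float64(-95.3813869115796)) (array([ 0.47443206, -0.29396825,  0.12546278]), array([7.57440918e-01, 6.52903679e-01, 1.85864048e-04, 8.40671415e-05]))
(np.float64(430.36884979315437), np.float64(-31.581076163220615)) (np.float64(518.1220339895319), np.float64(-102.33447150757931)) (array([ 0.47431709, -0.29399954,  0.12025873]), array([ 7.57461727e-01,  6.52879569e-01,  2.68554630e-05, -1.52409426e-05]))
```

View pics/cmp2.png

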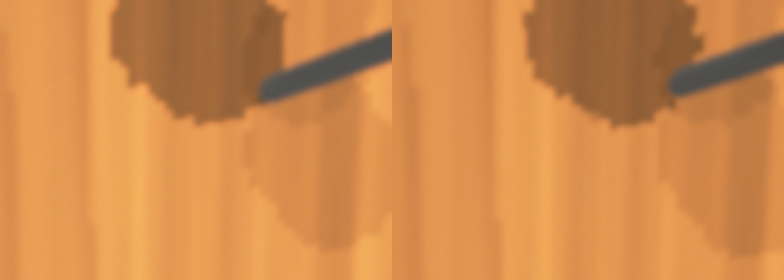

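```bash
python3 - <<'E'
from h import *
np.set_printoptions(precision=4,suppress=True)
z=np.load('pics/w6.npz');pose=(z['p'],z['q'])
M=R.from_quat(pose[1]).as_matrix()
g=cv2.imread('pics/w6.png')
cv2.imwrite('pics/c6.png',cv2.resize(g[110:310,215:315],None,fx=3.9,fy=3.9,interpolation=cv2.INTER_CUBIC))
for k,u,v,h in [('tab1',370,225,.195),('lug1',427,224,.195),('tab2',370.5,319,.195),('lug2',425,318,.195),('post',402,411,.212)]:
    P=onz('wrist',u/1.55-.2,v/1.55-.2,h,pose); print(k,P,'tool',M.T@(P-pose[0]))
E
```

```text
tab1 [0.6064 0.0636 0.195 ] tool [ 0.0334 -0.0193  0.1656]
lug1 [0.6415 0.0589 0.195 ] tool [0.034  0.0161 0.1656]
tab2 [0.5965 0.0033 0.195 ] tool [-0.0277 -0.02    0.1656]
lug2 [ 0.6319 -0.0014  0.195 ] tool [-0.0271  0.0156  0.1657]
post [ 0.6082 -0.0568  0.212 ] tool [-0.0854  0.0006  0.1487]
```

View pics/c6.png

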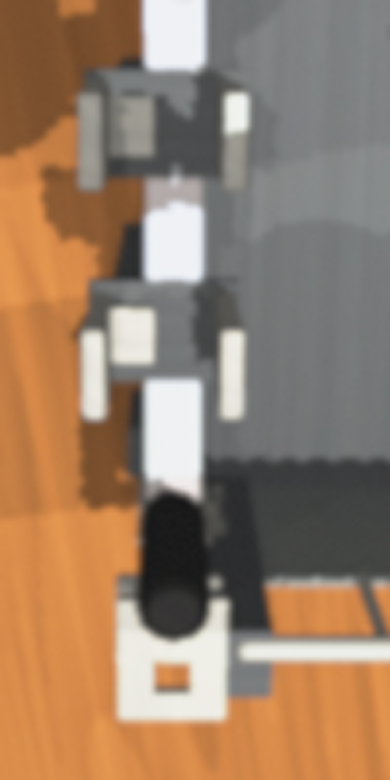

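```bash
python3 -m handwheel '[[[0.034,0.004,0.04,0,0,0,0.085],[0.034,0.004,0.09,0,0,0,0.085],[0.034,0.004,0.14,0,0,0,0.085],[0.034,0.004,0.18,0,0,0,0.085],[0.034,0.004,0.196,0,0,0,0.085],[0.034,0.004,0.196,0,0,0,0.085],[0.034,0.004,0.196,0,0,0,0.03],[0.034,0.004,0.196,0,0,0,0.02]]]' 30
python3 -m handwheel '[[[0,0,0,0,0,0,0.02],[0,0,0,0,0,0,0.02],[0,0,0,0,0,0,0.02],[0,0,0,0,0,0,0.02],[0,0,0,0,0,0,0.02],[0,0,0,0,0,0,0.02]]]' 30
```

```text
clock: 11.58
position: [0.6303, 0.0629, 0.1659]
ee_rot: [0.757, 0.653, 0.001, 0.0]
ft_force: [-5.7, 1.7, 2.9]
grip_width: 0.596
clock: 12.32
position: [0.6303, 0.0631, 0.1656]
ee_rot: [0.757, 0.653, 0.001, 0.0]
ft_force: [0.0, -0.2, 5.6]
grip_width: 0.325
```

```bash
python3 -m handwheel '[[[0,0,0,0,0,0,0.085],[0,0,0,0,0,0,0.085],[0,0,0,0,0,0,0.085],[0,0,-0.03,0,0,0,0.085],[0,0,-0.07,0,0,0,0.085],[0,0,-0.1,0,0,0,0.085],[-0.03,0,-0.12,0,0,0,0.085],[-0.061,0,-0.12,0,0,0,0.085]]]' 30
python3 -m handwheel '[[[0,0,0,0,0,0,0.085],[0,0,0,0,0,0,0.085]]]'
python3 shot.py w7 wrist;python3 - <<'E'
from h import *
a=cv2.imread('pics/w7.png');cv2.imwrite('pics/w7b.png',cv2.resize(a,None,fx=1.55,fy=1.55,interpolation=cv2.INTER_CUBIC))
E
```

```text
clock: 13.32
position: [0.6212, 0.002, 0.2861]
ee_rot: [0.757, 0.653, 0.001, 0.001]
ft_force: [0.1, -0.6, -1.1]
grip_width: 0.993
clock: 13.58
position: [0.6206, 0.0033, 0.284]
ee_rot: [0.757, 0.653, 0.0, -0.0]
ft_force: [1.3, -0.5, -0.2]
grip_width: 0.995
13.575 [0.62059808 0.00327992 0.28404573] [ 7.57286976e-01  6.53082178e-01  5.63567269e-05 -3.18719425e-04] [ 1.30292114 -0.52514403 -0.21918126]
```

View pics/w7b.png

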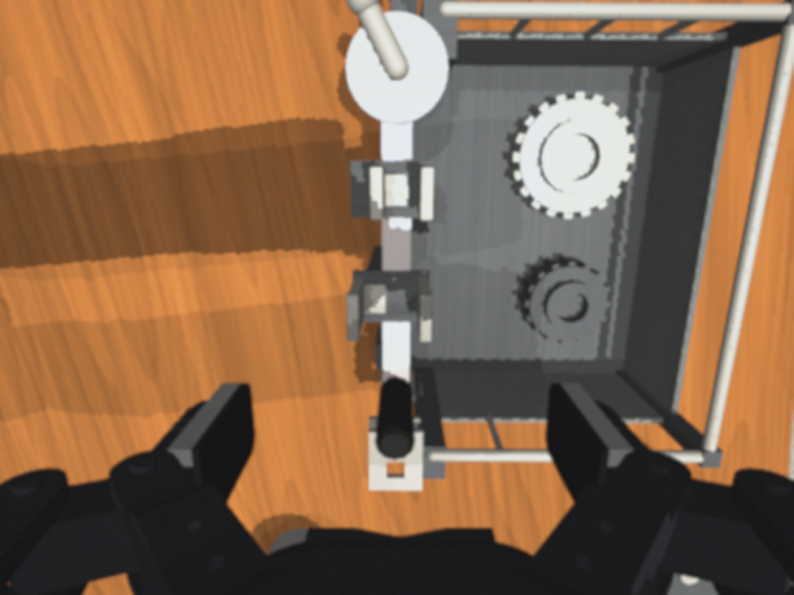

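```bash
python3 -m handwheel '[[[-0.002,0,0.04,0,0,0,0.085],[-0.002,0,0.08,0,0,0,0.085],[-0.002,0,0.11,0,0,0,0.085],[-0.002,0,0.118,0,0,0,0.085],[-0.002,0,0.118,0,0,0,0.085],[-0.002,0,0.118,0,0,0,0.03],[-0.002,0,0.118,0,0,0,0.02],[-0.002,0,0.118,0,0,0,0.02]]]' 30
python3 -m handwheel '[[[0,0,0,0,0,0,0.02],[0,0,0,0,0,0,0.02],[0,0,0,0,0,0,0.02],[0,0,0,0,0,0,0.02],[0,0,0,0,0,0,0.02]]]' 30
python3 -m handwheel '[[[0,0,0,0,0,0,0.085],[0,0,0,0,0,0,0.085],[0,0,0,0,0,0,0.085],[0,0,-0.03,0,0,0,0.085],[0,0,-0.07,0,0,0,0.085],[0,0,-0.11,0,0,0,0.085],[-0.03,0,-0.12,0,0,0,0.085],[-0.055,0,-0.12,0,0,0,0.085]]]' 30
python3 -m handwheel '[[[0,0,0,0,0,0,0.085],[0,0,0,0,0,0,0.085]]]'
python3 shot.py w8 wrist;python3 - <<'E'
from h import *
a=cv2.imread('pics/w8.png');cv2.imwrite('pics/w8b.png',cv2.resize(a,None,fx=1.55,fy=1.55,interpolation=cv2.INTER_CUBIC))
E
```

```text
clock: 14.62
position: [0.6199, 0.0008, 0.1669]
ee_rot: [0.757, 0.653, -0.0, -0.0]
ft_force: [4.2, -1.6, 8.3]
grip_width: 0.374
clock: 15.25
position: [0.6208, 0.0006, 0.1673]
ee_rot: [0.757, 0.653, 0.001, 0.0]
ft_force: [-1.6, 0.8, 6.0]
grip_width: 0.321
clock: 16.25
position: [0.6125, -0.0549, 0.2875]
ee_rot: [0.757, 0.653, 0.001, 0.001]
ft_force: [-0.8, -0.6, -0.1]
grip_width: 0.995
clock: 16.5
position: [0.6123, -0.0529, 0.286]
ee_rot: [0.757, 0.653, 0.0, -0.0]
ft_force: [0.2, 0.4, -0.3]
grip_width: 1.002
16.5 [ 0.61229921 -0.05286618  0.2860444 ] [ 7.57204367e-01  6.53177952e-01  1.02732689e-04 -3.14197379e-04] [ 0.24645282  0.371026   -0.30645339]
```

View pics/w8b.png

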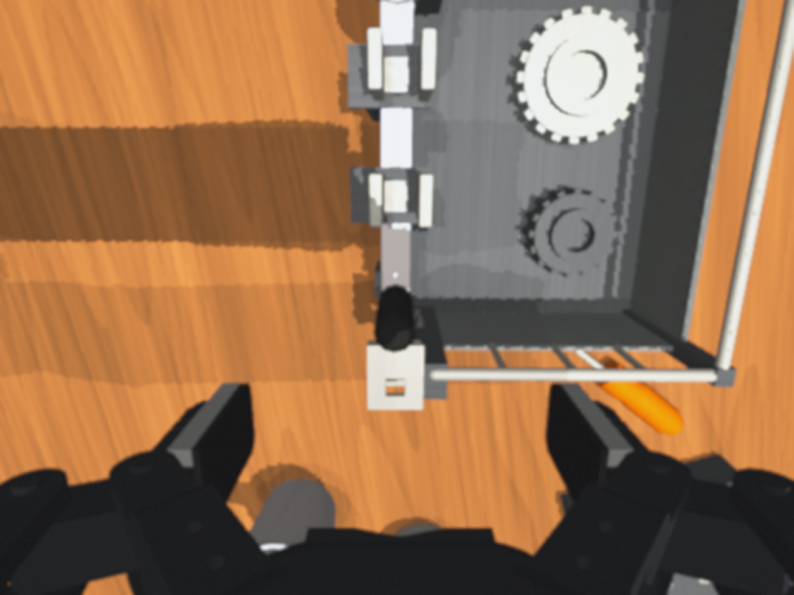

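```bash
python3 -m handwheel '[[[-0.004,-0.003,0.03,0,0,0,0.085],[-0.004,-0.003,0.07,0,0,0,0.085],[-0.004,-0.003,0.1,0,0,0,0.085],[-0.004,-0.003,0.118,0,0,0,0.085],[-0.004,-0.003,0.118,0,0,0,0.085],[-0.004,-0.003,0.118,0,0,0,0.03],[-0.004,-0.003,0.118,0,0,0,0.005],[-0.004,-0.003,0.118,0,0,0,0.005]]]' 30
python3 -m handwheel '[[[0,0,0,0,0,0,0.005],[0,0,0,0,0,0,0.005],[0,0,0,0,0,0,0.005],[0,0,0,0,0,0,0.005]]]' 60
python3 shot.py w9 wrist
```

```text
clock: 17.55
position: [0.609, -0.0574, 0.169]
ee_rot: [0.757, 0.653, 0.001, 0.0]
ft_force: [0.3, 0.6, 0.4]
grip_width: 0.37
clock: 18.05
position: [0.609, -0.0574, 0.1689]
ee_rot: [0.757, 0.653, 0.0, 0.0]
ft_force: [-0.2, -0.1, 5.6]
grip_width: 0.22
18.05 [ 0.60896968 -0.05738029  0.16885133] [7.57465105e-01 6.52875472e-01 4.20139863e-04 2.38225870e-04] [-0.24296566 -0.05430276  5.60046162]
```

View pics/w9.png

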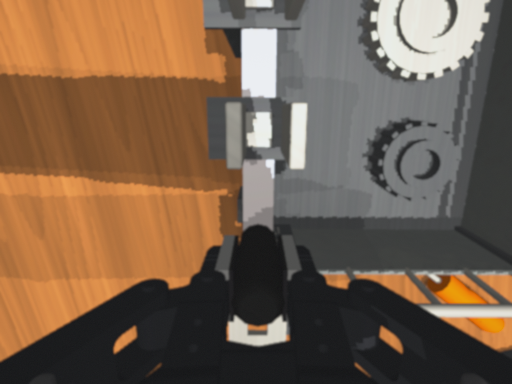

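```bash
python3 -m handwheel '[[[0,-0.009,0,0,0,0,0.005],[0.001,-0.018,0,0,0,0,0.005],[0.002,-0.027,0,0,0,0,0.005],[0.0036,-0.036,0,0,0,0,0.005],[0.0056,-0.0445,0,0,0,0,0.005],[0.008,-0.053,0,0,0,0,0.005],[0.011,-0.062,0,0,0,0,0.005],[0.014,-0.07,0,0,0,0,0.005]]]' 60
python3 - <<'E'
from h import *
o=manip.get_obs();P=o['position'][:2];H=np.array([.6363,.1213]);d=P-H
ux=np.array([.988,-.156]);uy=np.array([.156,.988])
print(np.linalg.norm(d),np.arctan2(-d@ux,-d@uy),o['ft_force'])
E
```

```text
clock: 19.1
position: [0.5424, -0.0333, 0.1687]
ee_rot: [0.758, 0.653, 0.001, 0.001]
ft_force: [9.3, -2.1, 2.1]
grip_width: 0.217
0.18086474375348632 0.38937564105722616 [ 9.27827691 -2.09712959  2.109835  ]
```

```bash
python3 -m handwheel '[[[0.008,-0.016,0,0,0,0,0.005],[0.017,-0.0315,0,0,0,0,0.005],[0.028,-0.046,0,0,0,0,0.005],[0.04,-0.059,0,0,0,0,0.005],[0.054,-0.071,0,0,0,0,0.005],[0.0685,-0.0815,0,0,0,0,0.005],[0.084,-0.09,0,0,0,0,0.005],[0.1,-0.0975,0,0,0,0,0.005]]]' 60
python3 - <<'E'
from h import *
o=manip.get_obs();P=o['position'][:2];H=np.array([.6363,.1213]);d=P-H
ux=np.array([.988,-.156]);uy=np.array([.156,.988])
print(np.linalg.norm(d),np.arctan2(-d@ux,-d@uy),o['ft_force'],o['joint_pos'])
E
python3 shot.py w10 wrist
```

```text
clock: 20.1
position: [0.4607, 0.0803, 0.1688]
ee_rot: [0.758, 0.653, 0.001, 0.001]
ft_force: [11.5, -0.4, -1.3]
grip_width: 0.214
0.18032617681290697 1.1846194058660822 [11.52503367 -0.39087283 -1.317249  ] [-0.69227603  0.01453627  0.42898669  1.96671203 -0.0057056   1.15832707
 -0.40940457]
20.1 [0.46070501 0.0802643  0.16884437] [0.75756083 0.65276231 0.00132801 0.00109241] [11.52503367 -0.39087283 -1.317249  ]
```

View pics/w10.png

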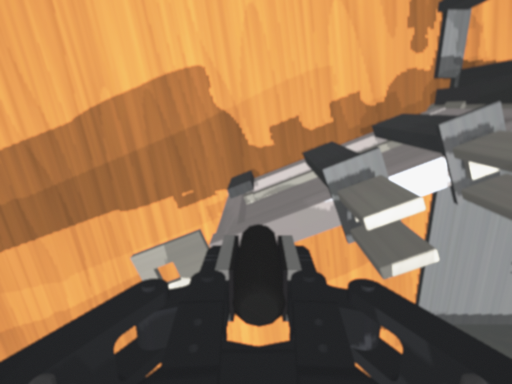

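```bash
python3 -m handwheel '[[[0.0135,-0.0035,0,0,0,0.1,0.005],[0.0275,-0.007,0,0,0,0.2,0.005],[0.0415,-0.0094,0,0,0,0.3,0.005],[0.056,-0.0105,0,0,0,0.4,0.005],[0.0665,-0.0108,0,0,0,0.5,0.005],[0.0675,-0.0108,0,0,0,0.6,0.005],[0.0675,-0.0108,0,0,0,0.6,0.005],[0.0675,-0.0108,0,0,0,0.6,0.005]]]' 60
python3 - <<'E'
from h import *
o=manip.get_obs();P=o['position'][:2];H=np.array([.6363,.1213]);d=P-H
ux=np.array([.988,-.156]);uy=np.array([.156,.988])
print(np.linalg.norm(d),np.arctan2(-d@ux,-d@uy),o['ft_force'],o['joint_pos'])
E
python3 shot.py w11 wrist;python3 shot.py t11 top;python3 shot.py s11 scene
```

```text
clock: 21.15
position: [0.4594, 0.1475, 0.1687]
ee_rot: [0.917, 0.4, 0.0, 0.001]
ft_force: [0.7, -3.7, 8.5]
grip_width: 0.22
0.17887087929297554 1.561297811185365 [ 0.70090449 -3.66143707  8.49724648] [-0.77093947  0.05508157  0.37918898  1.92839127 -0.02108718  1.16147765
 -1.13267155]
21.15 [0.45936096 0.14751771 0.16874716] [9.16718398e-01 3.99533493e-01 3.04668436e-04 5.23551312e-04] [ 0.70090449 -3.66143707  8.49724648]
21.2 [0.45936324 0.14748289 0.16876051] [9.16723871e-01 3.99520911e-01 3.00826009e-04 5.43828617e-04] [ 2.3569427  -3.18303084  8.14769918]
21.25 [0.45935772 0.14747268 0.16874364] [9.16730106e-01 3.99506633e-01 3.03078299e-04 5.20137528e-04] [ 1.7503683  -4.11863462  7.09721235]
```

View pics/w11.png

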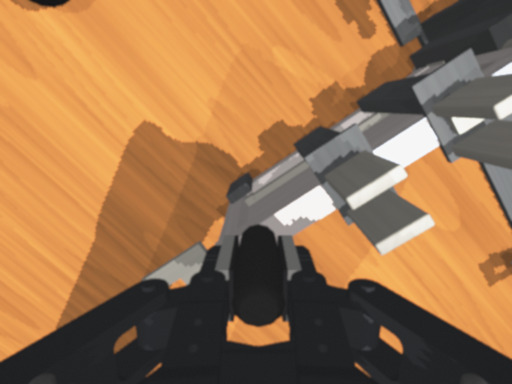

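View pics/s11.png

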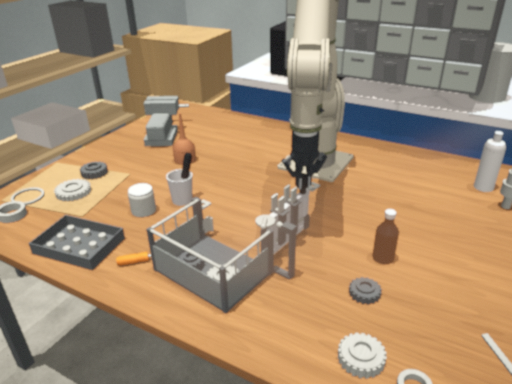

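View pics/t11.png

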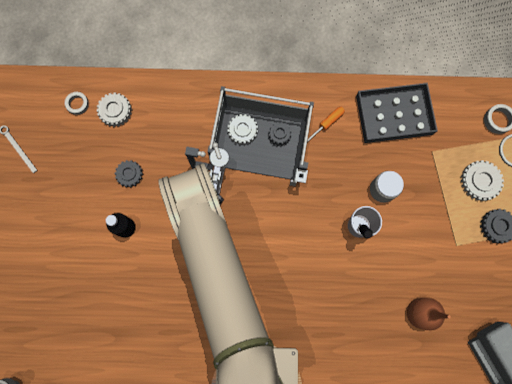

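```bash
python3 - <<'E'
from h import *
def tinc(n):
    g=cv2.imread(f'pics/{n}.png')[200:245,340:390]; return g.mean()
a=cv2.imread('pics/top0.png');b=cv2.imread('pics/t11.png')
d=cv2.absdiff(a,b).max(2)
for k,(x0,y0,x1,y1) in dict(tub=(370,165,408,205),bottle=(100,208,140,242),gear=(110,155,148,190),tin=(345,203,388,240)).items():
    print(k,(d[y0:y1,x0:x1]>40).sum())
print(manip.get_obs()['grip_width'],manip.hand_in())
E
```

```text
tub 0
bottle 0
gear 0
tin 157
the job is handed in; nothing more can be done
0.218968964936765 None
```

I handed the job in at about 21 s with the gate held open, but the unlisted orange screwdriver fell over along the way.

- **Screwdriver:** I pulled the black screwdriver out of the hasp and stood it blade down in the open tin. It leans on the rim there.
- **Catches:** I squeezed the catch nearer the hinge first, then the one nearer the post. Wrist pictures showed each tab moved up to its lug.
- **Gate:** I swung it past the detent. At hand-in the post was gripped at 60 N and the gate was at about 1.56 rad. The tool felt about 3.7 N, which matches the hinge spring.
- **Bystanders:** The top view shows the tub, bottle and loose gear unchanged. The tin stands where it was; the only difference there is the screwdriver now in it.

**Orange screwdriver:** It stood on its blade beside the cage until at least 8.75 s. It was lying on the bench by 10.4 s, while the arm was moving back from the tin. My planned path passed well above it and I saw no force spike. I did not see what made it fall, so I can't rule out that I disturbed it. It is still on the bench and I did not try to stand it up again.

While placing the black screwdriver, I pressed the blade on the tin floor with about 29 N, then backed off before letting go.

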